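# Lids back on the canisters, rolling pin back in its stand

### The job

The baking set has been washed and dried and now goes back together: take the stack of lids apart and set each lid on the canister of its own size so that it sits flat and fully home, and lay the rolling pin in its stand with both necks down at the bottom of the slots. Set things down gently rather than dropping them, and leave the canisters, the stand, the pastry brush and the little vanilla bottle standing where they are.

Things in the scene. Friction and masses are not known exactly. Their poses are not given: they have to be found in the camera images.
- lid_large: Canister lid at the bottom of the stack: oak disc 124 mm across, 8 thick; round oak knob on it 28 mm across, 20 high; below it a hollow grey skirt 94 mm across, 23 deep, wall 4; 170 g. Origin: centre of the disc's underside, knob top 28 mm above it; z up. Stacked, each skirt stands on the disc below, round its knob (31 mm apart); on its canister the disc lies on the rim.
- lid_medium: Canister lid in the middle of the stack: oak disc 102 mm across, 8 thick; round oak knob on it 28 mm across, 20 high; below it a hollow grey skirt 72 mm across, 23 deep, wall 4; 120 g. Origin: centre of the disc's underside, knob top 28 mm above it; z up. Stacked, each skirt stands on the disc below, round its knob (31 mm apart); on its canister the disc lies on the rim.
- lid_small: Canister lid on top of the stack: oak disc 82 mm across, 8 thick; round oak knob on it 28 mm across, 20 high; below it a hollow grey skirt 52 mm across, 23 deep, wall 4; 80 g. Origin: centre of the disc's underside, knob top 28 mm above it; z up. Stacked, each skirt stands on the disc below, round its knob (31 mm apart); on its canister the disc lies on the rim.
- canister_large: Round open white stoneware canister, empty, 120 mm across, mouth 106 mm across, 110 mm high, about 700 g, loose on the counter. The skirt of lid_large drops into its mouth with 6 mm to spare all round. Origin: centre of its underside; z up, rim at 110 mm.
- canister_medium: Round open white stoneware canister, empty, 98 mm across, mouth 84 mm across, 96 mm high, about 500 g, loose on the counter. The skirt of lid_medium drops into its mouth with 6 mm to spare all round. Origin: centre of its underside; z up, rim at 96 mm.
- canister_small: Round open white stoneware canister, empty, 78 mm across, mouth 64 mm across, 82 mm high, about 350 g, loose on the counter. The skirt of lid_small drops into its mouth with 6 mm to spare all round. Origin: centre of its underside; z up, rim at 82 mm.
- rolling_pin: Wooden rolling pin, 420 g, loose on the counter (it can roll). Barrel 46 mm across, 180 long; then at each end a neck 16 mm across, 28 long, and a handle 28 mm across, 62 long. Origin: on the axis at mid length, 23 mm above the counter at the start; its own x runs along the axis, any roll about it; both ends alike.
- pin_stand: Oak stand, 800 g, loose: two cheeks 12 mm thick, 84 wide, 98 high, at x = +-104 mm, joined by low dowels (27 mm high). Each has a top-open slot 22 mm wide, flat bottom 54 mm up, mouth flaring above 80 mm to 46 wide. The pin's necks lie in the slots, barrel between the cheeks, its axis then 62 mm up. Origin: centre of underside; x from cheek to cheek (along the seated pin), z up.
- pastry_brush: Pastry brush lying on the counter between the rolling pin and the stand, about 160 mm long, 24 mm wide, 13 mm high: to be left alone. Origin at mid length on the counter; its own x runs along it towards the bristles.
- vanilla_bottle: Small amber glass bottle with a black cap, 42 mm across, 115 mm high, standing on the counter at the far left: to be left alone. Origin: centre of its underside.

How it is judged:
At the end, for the whole second after the job is handed in: Each lid on the canister of its size: centred within 10 mm, on the rim within 4 mm, level. The pin in the stand: within 12 mm along, 8 mm across, axis 58 to 65 mm up, level within 0.03 rad, in line within 0.08 rad. Canisters and stand upright; all released and at rest (horizontal distance between lid_large and canister_large below 0.01 m and z of lid_large in the frame of canister_large between 0.106 and 0.114 m and angle between each of lid_large, lid_medium, lid_small's own z axis and vertical below 0.06 rad and angle between each of canister_large, canister_medium, canister_small, pin_stand's own z axis and vertical below 0.05 rad and linear speed of each of lid_large, lid_medium, lid_small below 0.02 m/s and horizontal distance between lid_medium and canister_medium below 0.01 m and z of lid_medium in the frame of canister_medium between 0.092 and 0.1 m and horizontal distance between lid_small and canister_small below 0.01 m and z of lid_small in the frame of canister_small between 0.078 and 0.086 m and x of rolling_pin in the frame of pin_stand between -0.012 and 0.012 m and y of rolling_pin in the frame of pin_stand between -0.008 and 0.008 m and z of rolling_pin in the frame of pin_stand between 0.058 and 0.065 m and angle between the x axis of rolling_pin and the x axis of pin_stand, either way round below 0.08 rad and angle between rolling_pin's own x axis and vertical between 1.5408 and 1.6008 rad and linear speed of rolling_pin below 0.03 m/s); the robot touches nothing.
It fails at once if a canister is pushed more than 40 mm away or tipped (distance of any of canister_large, canister_medium, canister_small from where it was at the start of the episode above 0.04 m or angle between any of canister_large, canister_medium, canister_small's own z axis and vertical above 0.35 rad).
It fails at once if the pin stand is pushed more than 40 mm away or tipped (distance of pin_stand from where it was at the start of the episode above 0.04 m or angle between pin_stand's own z axis and vertical above 0.35 rad).
It fails at once if the pastry brush or the vanilla bottle is moved more than 40 mm or tipped (distance of any of pastry_brush, vanilla_bottle from where it was at the start of the episode above 0.04 m or angle between vanilla_bottle's own z axis and vertical above 0.35 rad).
It fails at once if a lid falls or is slammed home (faster than 0.5 m/s in the last 25 mm above the rim) ((horizontal distance between lid_large and canister_large below 0.03 m and z of lid_large in the frame of canister_large below 0.135 m and linear speed of lid_large above 0.5 m/s) or (horizontal distance between lid_medium and canister_medium below 0.03 m and z of lid_medium in the frame of canister_medium below 0.121 m and linear speed of lid_medium above 0.5 m/s) or (horizontal distance between lid_small and canister_small below 0.03 m and z of lid_small in the frame of canister_small below 0.107 m and linear speed of lid_small above 0.5 m/s)).
It fails at once if the rolling pin falls or is slammed home (faster than 0.5 m/s in the last 30 mm above its seat) (horizontal distance between rolling_pin and pin_stand below 0.03 m and z of rolling_pin in the frame of pin_stand below 0.092 m and linear speed of rolling_pin above 0.5 m/s).
It also fails if it takes over 122 s, if anything falls off the work surface, if the arm or the gripper's body presses on something with over 40 N, if the wrist force passes 120 N, or if a joint passes its speed limit or range.

### The arm

A 7-joint arm with a two-finger parallel gripper is mounted at the origin on the work surface. World frame = base frame: x ahead of the robot, y to its left, z up, the work surface at z = 0. Lengths are in m, angles in rad, forces in N, time in s.
With the tool pointing down it reaches from about 0.425 to 0.925 m from the base axis. Payload 6.8 kg.
Tool frame: the origin (TCP) lies at the very end of the fingers, on their centre line; the grasp point (between the pads) lies 19 mm behind it; z points along the fingers, y is the line along which they close (so a half turn about z gives the same grasp; the last joint's range is limited). The gripper opens to 85 mm and grips with 20 to 120 N. Pads are 22 mm wide; open, the fingers measure 114 mm over their backs; the gripper's body (76 mm by 85 mm) begins 54 mm behind the grasp point. The pads swing forward as they close: fully open they stand 13 mm farther back than shut.
Start: joints at [-1.353, 0.477, 0.022, 1.555, -0.011, 1.109, -0.083], TCP at [0.216, 0.64, 0.231] pointing down, gripper open.
Joint ranges: [-2.96, 2.96], [-0.34, 2.1], [-1.41, 1.46], [0.24, 2.44], [-1.37, 4.51], [0.17, 1.92], [-2.96, 2.96]. Speed limits (rad/s): [2.39, 2.39, 3.14, 3.14, 3.14, 3.14, 3.14].

### API

Orientations are given as a unit quaternion [w, x, y, z].
In Python, from station import monitor, eyes, bot gives the robot as it stands.
- The arm moves only by the tool creep_tool, called after "Request:" as name([rows], argument=value, ...), one row to a line, values as JSON. Schema: {"type":"object","properties":{"ticks":{"type":"array","items":{"type":"object","properties":{"pos":{"type":"array","items":{"type":"number"},"minItems":3,"maxItems":3},"rz":{"type":"number"},"jaw":{"type":"number"}},"additionalProperties":false,"required":["jaw"]},"minItems":1,"maxItems":20},"grip_n":{"type":"number"},"only":{"type":"string"},"quiet":{"type":"boolean"},"lines":{"type":"string"}},"required":["ticks"],"additionalProperties":false}. ticks is a list of rows, 1 to 20 of them, each an object with the fields pos (a list: dx, dy, dz in shares of the most that a row can go, 1 being 50 mm), rz (a turn about the tool's z in a scale on which 1.0 is 2 rad), jaw (the opening from 0.0 (shut) to 1.0 (fully open)); a field left out counts as zero (the opening has to be given); each row shifts and turns the commanded pose from where the row before left it, along the tool's axes as they then stand; what a row does not reach is not made up. A row lasts 1/10 s, in which the tool goes at most 0.05 m and 0.15 rad, less where a joint would pass 70% of its speed; a pose out of reach is approached as far as the arm can. The fingers move at their own pace and stop on an object; grip_n is the grip in N (left out, the last holds). Time passes only in rows, so rows that do not move let the fingers close. The tool returns the time, the measured TCP pose, the force, the opening and the grip force at its end. only (a regular expression) keeps the lines of the reply that match it, lines (a string "A,B") keeps lines A to B, and quiet returns only ok. Shift and turn numbers lie between -1 and 1, and a call with a number outside is refused. Input that does not fit is refused with a message, and nothing moves.
- monitor.get_obs(): the state, without advancing time (a new reading comes with each control period).
- eyes.read_camera(name): name is "scene" or "top"; returns the picture (400x640x3 uint8, blue, green, red); there is no depth.
- eyes.camera_info(name): a dict with "vertical_fov" (degrees; the focal length in pixels is half the picture's height over the tangent of half this angle, whatever the lens; pixels are square), "cx", "cy" (the principal point, pixels), "k1" (the pictures are not rectified: a ray, as slopes to the right and down, at radius r is drawn at 1 + k1 r^2 times it, then the intrinsics apply), "view" (4x4, takes a point from world to camera coordinates). Camera axes: x right, y up, looking along -z (the intrinsics and any distortion apply to the point x, -y, -z); pixel columns grow to the right and rows downward; lengths in m; the calibration is good to about 2 mm. A picture is of the moment at which its call begins. camera_info takes no time and is no camera call.
- bot.hand_in(): hands the job in; it is judged then, once.
The state is a dict: "t": time; "q": joint angles; "joint_vel": joint speeds; "joint_torque": joint torques, N m; "eef_pos": TCP position; "tool_rot": TCP orientation; "contact_force": force on the tool from outside, world axes, zero at the start; "torque": the same for the moment, N m; "gripper_width": opening from 0.0 (shut) to 1.0 (fully open); "grasp_force": force on a finger pad.
Only numpy, scipy, OpenCV 4.12 (cv2) and the standard library are available. Lean on these libraries where they do the work, as an engineer would, in place of code of your own. Each camera call takes 0.05 s, during which the arm holds its last target. There are 200 camera calls.

## Working session

There is one attempt and no reset: what is moved stays moved. The work goes in short steps, Python scripts to look and compute and a tool call to move; the robot and the scene stay as the last step left them, time stands still between calls to the robot, and variables do not carry over. Pictures are saved under pics/ and viewed, at most 16 in all, crops included, and the job is handed in when it is done.

```bash
mkdir -p pics; ls; python3 - <<'E'
from station import monitor, eyes, bot
import cv2,numpy as np
o=monitor.get_obs();print({k:np.round(v,3).tolist() for k,v in o.items()})
for n in("scene","top"):
    cv2.imwrite(f"pics/{n}0.png",eyes.read_camera(n));c=eyes.camera_info(n);print(n,{k:np.round(v,4).tolist() for k,v in c.items()})
E
```

```text
pics
{'t': 0.0, 'q': [-1.353, 0.478, 0.022, 1.556, -0.011, 1.109, -0.083], 'joint_vel': [0.001, 0.001, 0.0, 0.001, -0.0, 0.0, -0.001], 'joint_torque': [0.0, -59.643, 1.608, -28.12, 0.012, 0.009, 0.0], 'eef_pos': [0.216, 0.639, 0.23], 'tool_rot': [-0.0, 0.162, 0.987, -0.001], 'contact_force': [0.099, -0.512, 0.189], 'torque': [0.019, -0.021, -0.002], 'grasp_force': 0.0, 'gripper_width': 1.005}
scene {'vertical_fov': 47.8821, 'cx': 322.6934, 'cy': 192.7229, 'k1': -0.1229, 'view': [[-0.4619, 0.8868, -0.0138, 0.2646], [-0.7446, -0.3792, 0.5493, 0.3838], [0.482, 0.264, 0.8355, -1.4328], [0.0, 0.0, 0.0, 1.0]]}
top {'vertical_fov': 52.2693, 'cx': 325.7549, 'cy': 200.1021, 'k1': -0.0429, 'view': [[0.0163, -0.9999, -0.0019, -0.0114], [0.988, 0.0158, 0.1538, -0.5939], [-0.1538, -0.0044, 0.9881, -0.9848], [0.0, 0.0, 0.0, 1.0]]}
```

View pics/top0.png

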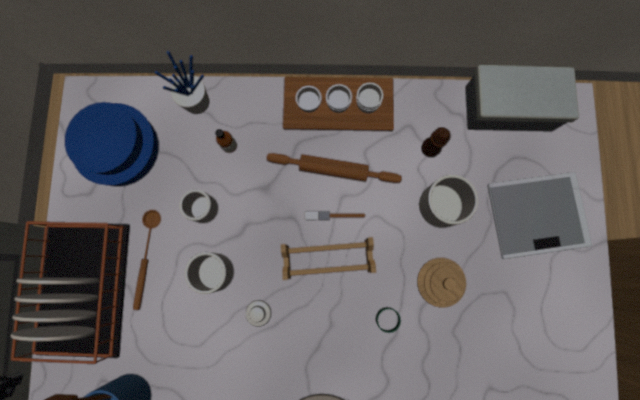

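View pics/scene0.png

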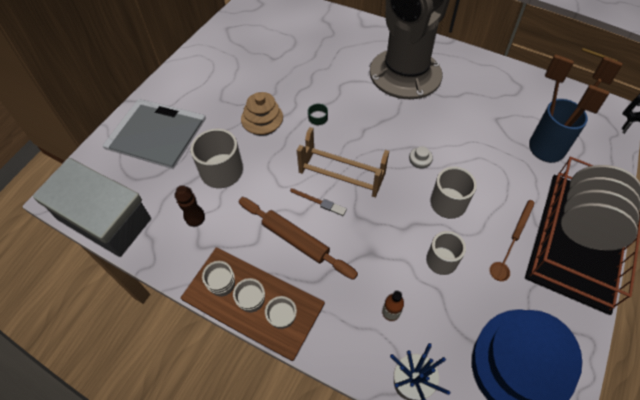

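The top view shows the lid stack at (442,283), the large canister at (448,200), medium at (210,272) and small at (199,207). The stand is at (328,258), the pin at (333,167), the brush at (334,215) and the vanilla bottle at (225,139). The scene view confirms this layout. I'll enlarge the key areas next.

```bash
cat > h.py <<'E'
import numpy as np,cv2,json
from station import monitor, eyes, bot
class Cam:
    def __init__(s,n):
        c=eyes.camera_info(n);s.f=200/np.tan(np.radians(c["vertical_fov"])/2);s.c=np.array([c["cx"],c["cy"]]);s.k=c["k1"]
        s.V=np.array(c["view"]);s.R=s.V[:3,:3];s.o=-s.R.T@s.V[:3,3]
        s.K=np.array([[s.f,0,s.c[0]],[0,s.f,s.c[1]],[0,0,1]])
    def proj(s,P):
        p=np.atleast_2d(P)@s.R.T+s.V[:3,3];u=np.c_[p[:,0],-p[:,1]]/-p[:,2:]
        return s.c+s.f*u*(1+s.k*(u**2).sum(1,keepdims=True))
    def ray(s,px):
        d=(np.atleast_2d(px)-s.c)/s.f;u=d.copy()
        for _ in range(20):u=d/(1+s.k*(u**2).sum(1,keepdims=True))
        return np.c_[u[:,0],-u[:,1],-np.ones(len(u))]@s.R
    def plane(s,px,z):
        r=s.ray(px);return (s.o+r*((z-s.o[2])/r[:,2:]))[:,:2]
T=Cam("top");S=Cam("scene")
def tri(a,b):
    r,q=T.ray(a)[0],S.ray(b)[0];t=np.linalg.lstsq(np.c_[r,-q],S.o-T.o,rcond=None)[0]
    p,w=T.o+t[0]*r,S.o+t[1]*q;return (p+w)/2,np.linalg.norm(p-w)
E
python3 - <<'E'
from h import *
a=cv2.imread("pics/top0.png");b=cv2.imread("pics/scene0.png")
for n,p in dict(L=(448,200),M=(210,272),S=(199,207),stack=(442,283),stand=(328,258),pin=(333,167),brush=(334,215),van=(225,139)).items(): print(n,T.plane(p,.05).round(3))
def cr(im,x,y,w,h,s): return cv2.resize(cv2.convertScaleAbs(im[y:y+h,x:x+w],alpha=1.5),(w*s,h*s),interpolation=cv2.INTER_CUBIC)
o=np.zeros((600,800,3),np.uint8)
o[:300,:260]=cr(a,410,168,65,75,4);o[:300,270:530]=cr(a,175,180,65,75,4)[:,:]
o[:300,540:800]=cr(a,180,240,65,75,4);o[300:600,:260]=cr(a,410,250,65,75,4)
o[300:600,270:690]=cr(a,275,225,105,75,4)
cv2.imwrite("pics/c1.png",o)
E
```

```text
L [[ 0.599 -0.311]]
M [[0.409 0.28 ]]
S [[0.571 0.318]]
stack [[ 0.392 -0.29 ]]
stand [[ 0.449 -0.01 ]]
pin [[ 0.679 -0.019]]
brush [[ 0.556 -0.023]]
van [[0.749 0.262]]
```

View pics/c1.png

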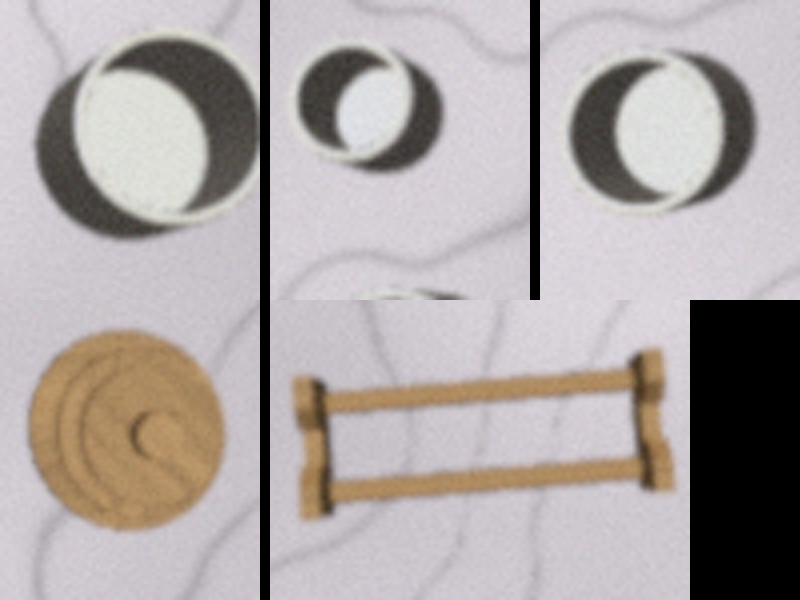

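The enlarged crop shows the rims clearly. Their centres in full-image pixels are about L (452,200), M (207,272) and S (195.5,205.5), and the small knob top is near (450,283). I'll now measure the circles and the pin by code, and view the stand enlarged in both cameras.

```bash
cat > meas.py <<'E'
from h import *
from scipy.optimize import least_squares
def circ(P,r,c):
    f=least_squares(lambda v:np.hypot(P[:,0]-v[0],P[:,1]-v[1])-r,c,loss="soft_l1",f_scale=.001);return f.x,np.sqrt(np.mean(f.fun**2))
def mouth(cam,im,px,z,r,thr=None):
    # inner edge of rim: along radial rays find strongest dark->bright step near r
    g=cv2.GaussianBlur(im,(0,0),.8).astype(float).mean(2);c=cam.plane(px,z)[0]
    for it in range(3):
        P=[]
        for a in np.linspace(0,2*np.pi,120,endpoint=False):
            rr=np.arange(r-.009,r+.009,.0005);w=c+rr[:,None]*[np.cos(a),np.sin(a)]
            p=cam.proj(np.c_[w,np.full(len(rr),z)]);v=cv2.remap(g.astype(np.float32),p[:,0].astype(np.float32)[None],p[:,1].astype(np.float32)[None],1)[0]
            d=np.gradient(v)
            if d.max()>3 : P.append(w[d.argmax()])
        P=np.array(P);c,e=circ(P,r,c)
    return c,e,len(P)
CAN=dict(L=((452,200),(217,150),.110,.053),M=((207,272),(455,187),.096,.042),S=((195.5,205.5),(447,248),.082,.032))
E
python3 - <<'E'
from meas import *
a=cv2.imread("pics/top0.png");b=cv2.imread("pics/scene0.png")
print(T.o.round(3),S.o.round(3))
for n,(pt,ps,z,r) in CAN.items():
    for nm,cam,im,p in(("T",T,a,pt),("S",S,b,ps)):
        q=mouth(cam,im,p,z,r);print(n,nm,q[0].round(4),round(q[1],4),q[2])
# pin
for nm,cam,im,roi in(("T",T,a,(255,140,160,55)),("S",S,b,(228,190,135,95))):
    x,y,w,h=roi;h_=cv2.cvtColor(im,cv2.COLOR_BGR2HSV)[y:y+h,x:x+w]
    m=((h_[...,1]>90)&((h_[...,0]<20))).astype(np.uint8);k,l,s,_=cv2.connectedComponentsWithStats(m);i=1+s[1:,4].argmax()
    yy,xx=np.nonzero(l==i);P=cam.plane(np.c_[xx+x,yy+y],.023);c=P.mean(0);u=np.linalg.svd(P-c,full_matrices=False)[2][0]
    t=(P-c)@u;n_=(P-c)@[-u[1],u[0]];print("pin",nm,c.round(4),(c+u*(t.max()+t.min())/2).round(4),u.round(4),t.min().round(3),t.max().round(3),n_.min().round(3),n_.max().round(3))
def cr(im,x,y,w,h,s): return cv2.resize(cv2.convertScaleAbs(im[y:y+h,x:x+w],alpha=1.6),(w*s,h*s),interpolation=cv2.INTER_CUBIC)
o=np.zeros((600,800,3),np.uint8)
o[:290,:600]=cr(a,276,232,100,48,6)[:288].repeat(1,0) if 0 else cv2.copyMakeBorder(cr(a,276,232,100,48,6),0,2,0,0,0)
o[300:600,:400]=cr(b,293,125,100,75,4);o[300:600,410:800]=cv2.resize(cr(b,235,85,55,55,5),(390,300))
cv2.imwrite("pics/c2.png",o)
E
```

```text
[ 0.435 -0.006  1.064] [1.099 0.289 0.99 ]
L T [ 0.5917 -0.3035] 0.0006 74
L S [ 0.5908 -0.3034] 0.0017 101
M T [0.4094 0.2794] 0.0006 72
M S [0.4088 0.2818] 0.0012 96
S T [0.5728 0.3192] 0.0007 73
S S [0.5729 0.321 ] 0.0006 88
pin T [ 0.6846 -0.02  ] [ 0.6846 -0.02  ] [-0.1526 -0.9883] -0.177 0.177 -0.021 0.021
pin S [ 0.6833 -0.0121] [ 0.682  -0.0202] [0.1557 0.9878] -0.187 0.17 -0.022 0.023
```

View pics/c2.png

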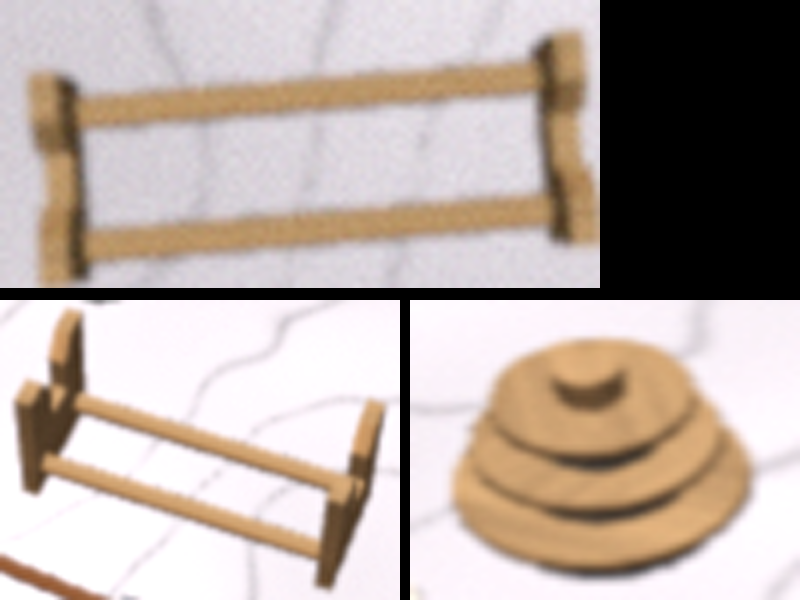

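The crops give the stand's top outer corners in top-view pixels: (281,244.2), (283,279.2), (373.2,237) and (375.7,272.3). The small knob's top is at about (450,283.3) in the top view and (260,98) in the scene view.

```bash
python3 - <<'E'
from meas import *
a=cv2.imread("pics/top0.png");b=cv2.imread("pics/scene0.png")
c=T.plane([(281,244.2),(283,279.2),(373.2,237),(375.7,272.3)],.098);print(c.round(4),c.mean(0).round(4))
print([np.linalg.norm(c[i]-c[j]).round(4) for i,j in((0,2),(1,3),(0,1),(2,3))])
u=c[0]+c[1]-c[2]-c[3];print("stand ax",(u/np.linalg.norm(u)).round(4), "dowels",[(lambda d:(d/np.linalg.norm(d)).round(4))(np.subtract(*T.plane(q,.02))) for q in([(289.7,250.3),(365,244.7)],[(291,272.8),(366,267.2)])])
print("knob",T.plane((450,283.3),.113),S.plane((260.1,98.2),.113),tri((450,283.3),(260.1,98.2)))
# disc outlines
for nm,cam,im,roi,side in(("T",T,a,(405,245,75,75),(0,1)),("S",S,b,(230,80,65,65),(1,0))):
    x,y,w,h=roi;hs=cv2.cvtColor(cv2.GaussianBlur(im,(0,0),.7),cv2.COLOR_BGR2HSV)[y:y+h,x:x+w];m=(hs[...,1]>60).astype(np.uint8)
    k=max(cv2.findContours(m,0,1)[0],key=cv2.contourArea)[:,0]+[x,y]
    P=cam.plane(k,.031 if nm=="T" else .023);c0=np.array([.392,-.283])
    for _ in range(3):
        s=(P-c0)@np.array(side)>.01;c0,e=circ(P[s],.062,c0)
    print(nm,c0.round(4),round(e,4),s.sum())
E
```

```text
[[ 0.4788  0.102 ]
 [ 0.3974  0.0947]
 [ 0.4993 -0.1158]
 [ 0.4169 -0.1216]] [ 0.4481 -0.0102]
[np.float64(0.2187), np.float64(0.2172), np.float64(0.0816), np.float64(0.0826)]
stand ax [-0.0916  0.9958] dowels [array([-0.09  ,  0.9959]), array([-0.0898,  0.996 ])]
knob [[ 0.3943992  -0.29111737]] [[ 0.39596509 -0.28346996]] (array([ 0.39299075, -0.28957828,  0.10847848]), np.float64(0.006076843551738054))
T [ 0.3943 -0.297 ] 0.0011 64
S [ 0.3881 -0.2944] 0.0013 48
```

Careful with the scale: shifts go in shares of 50 mm and turns go in shares of 2 rad. That gives: -0.036 m is -0.72, 0.029 m is 0.58, 0.1383 rad / 2 = 0.0692.

Request:
creep_tool([
  {"rz": 0.0692,"jaw": 1},
  {"rz": 0.0692,"jaw": 1},
  {"rz": 0.0692,"jaw": 1},
  {"rz": 0.0692,"jaw": 1},
  {"rz": 0.0692,"jaw": 1},
  {"rz": 0.0692,"jaw": 1},
  {"rz": 0.0692,"jaw": 1},
  {"rz": 0.0692,"jaw": 1},
  {"rz": 0.0692,"jaw": 1},
  {"pos": [-0.72,0.58,0],"jaw": 1},
  {"pos": [-0.72,0.58,0],"jaw": 1},
  {"pos": [-0.72,0.58,0],"jaw": 1},
  {"pos": [-0.72,0.58,0],"jaw": 1},
  {"pos": [-0.72,0.58,0],"jaw": 1},
  {"pos": [-0.72,0.58,0],"jaw": 1},
  {"pos": [-0.72,0.58,0],"jaw": 1},
  {"pos": [-0.72,0.58,0],"jaw": 1},
  {"pos": [-0.72,0.58,0],"jaw": 1},
], grip_n=40)

```text
t: 1.9
eef_pos: [0.4778, 0.3139, 0.2311]
tool_rot: [-0.0, 0.707, 0.707, -0.0]
contact_force: [0.6, 0.9, 0.1]
gripper_width: 1.0
grasp_force: 0.0
```

Request:
creep_tool([
  {"pos": [-0.92,0,0],"jaw": 1},
  {"pos": [-0.92,0,0],"jaw": 1},
  {"pos": [-0.92,0,0],"jaw": 1},
  {"pos": [-0.92,0,0],"jaw": 1},
  {"pos": [-0.92,0,0],"jaw": 1},
  {"pos": [-0.92,0,0],"jaw": 1},
  {"pos": [-0.92,0,0],"jaw": 1},
  {"pos": [-0.84,-0.24,0],"jaw": 0.6},
  {"pos": [-0.84,-0.24,0],"jaw": 0.6},
  {"pos": [-0.84,-0.24,0],"jaw": 0.6},
  {"pos": [-0.84,-0.24,0],"jaw": 0.6},
  {"pos": [-0.84,-0.24,0],"jaw": 0.6},
  {"pos": [-0.84,-0.24,0],"jaw": 0.6},
  {"jaw": 0.6},
])

```text
t: 3.3
eef_pos: [0.4025, -0.2641, 0.2317]
tool_rot: [0.001, 0.71, 0.704, -0.001]
contact_force: [-0.1, 0.4, -0.3]
gripper_width: 0.599
grasp_force: 0.0
```

Converted, 0.03 m is 0.6, 0.02 m is 0.4.

Request:
creep_tool([
  {"pos": [-0.27,-0.09,0.4],"jaw": 0.6},
  {"pos": [-0.27,-0.09,0.4],"jaw": 0.6},
  {"pos": [0,0,0.6],"jaw": 0.6},
  {"pos": [0,0,0.6],"jaw": 0.6},
  {"pos": [0,0,0.4],"jaw": 0.6},
  {"pos": [0,0,0.2],"jaw": 0.6},
  {"pos": [0,0,0.1],"jaw": 0.6},
  {"jaw": 0.6},
  {"jaw": 0.6},
])

```text
t: 4.2
eef_pos: [0.3969, -0.2857, 0.0971]
tool_rot: [0.001, 0.707, 0.707, 0.0]
contact_force: [0.1, 0.5, -0.5]
gripper_width: 0.6
grasp_force: 0.0
```

```bash
python3 - <<'E'
from h import *
a=eyes.read_camera("top");b=eyes.read_camera("scene")
o=np.hstack([cv2.resize(a[230:330,390:490],(390,390)),np.zeros((390,10,3),np.uint8),cv2.resize(b[55:155,210:310],(390,390))])
cv2.imwrite("pics/g1.png",cv2.convertScaleAbs(o,alpha=1.5))
E
```

```text
(no output)
```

View pics/g1.png

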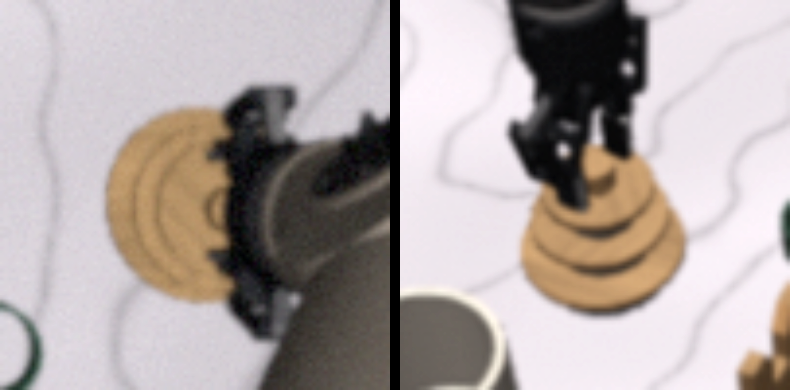

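The gripper straddles the small knob, slightly to its left (the crop shows the knob's left edge at x≈205). I'll shift a few millimetres, close and lift.

Converted, -0.004 m is -0.08, -0.003 m is -0.06.

Request:
creep_tool([
  {"pos": [-0.08,-0.06,0.02],"jaw": 0.6},
  {"jaw": 0.6},
  {"jaw": 0},
  {"jaw": 0},
  {"jaw": 0},
  {"jaw": 0},
  {"jaw": 0},
], grip_n=40)

```text
t: 5.0
eef_pos: [0.3934, -0.2895, 0.0956]
tool_rot: [0.0, 0.707, 0.707, 0.0]
contact_force: [-1.1, 0.0, 6.0]
gripper_width: 0.308
grasp_force: 39.1
```

Request:
creep_tool([
  {"pos": [0,0,-0.2],"jaw": 0},
  {"pos": [0,0,-0.4],"jaw": 0},
  {"pos": [0,0,-0.6],"jaw": 0},
  {"pos": [0,0,-0.8],"jaw": 0},
  {"pos": [0,0,-0.8],"jaw": 0},
  {"pos": [0,0,-0.2],"jaw": 0},
  {"pos": [0.9,0.2,0],"jaw": 0},
  {"pos": [0.9,0.2,0],"jaw": 0},
  {"pos": [0.9,0.2,0],"jaw": 0},
  {"pos": [0.9,0.2,0],"jaw": 0},
  {"pos": [0.9,0.2,0],"jaw": 0},
  {"pos": [0.9,0.2,0],"jaw": 0},
  {"jaw": 0},
  {"jaw": 0},
])

```text
t: 6.4
eef_pos: [0.4529, -0.0186, 0.2449]
tool_rot: [-0.0, 0.706, 0.708, -0.001]
contact_force: [0.4, -1.2, -0.4]
gripper_width: 0.308
grasp_force: 39.6
```

```bash
python3 - <<'E'
from h import *
a=eyes.read_camera("top");b=eyes.read_camera("scene");cv2.imwrite("pics/t1.png",a);cv2.imwrite("pics/s1.png",b)
o=monitor.get_obs();print(o["eef_pos"])
p=T.proj(o["eef_pos"])[0].astype(int);q=S.proj(o["eef_pos"])[0].astype(int);print(p,q)
c=lambda i,p:cv2.resize(i[max(0,p[1]-50):,max(0,p[0]-50):][:100,:100],(390,390))
cv2.imwrite("pics/g2.png",cv2.convertScaleAbs(np.hstack([c(a,p),c(b,q)]),alpha=1.5))
E
```

```text
[ 0.45266187 -0.02058843  0.24501182]
[333 254] [337 109]
```

View pics/g2.png

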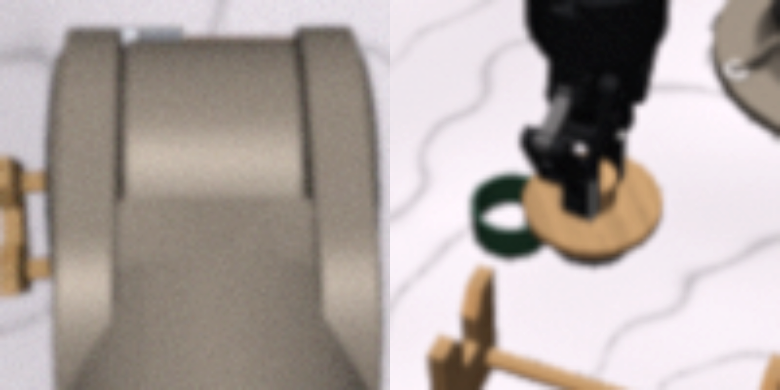

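The small lid is held level. In the scene crop its disc spans x≈525–662, y≈150–255. I'll measure its centre relative to the TCP from the disc's near edge.

```bash
cat >> meas.py <<'E'
def held(im,eef,off,r,mask=False):
    zt=eef[2]+off  # disc top
    q=S.proj([eef[0],eef[1],zt])[0]
    hs=cv2.cvtColor(cv2.GaussianBlur(im,(0,0),.7),cv2.COLOR_BGR2HSV);m=((hs[...,1]>60)&(hs[...,0]<30)&(hs[...,2]>50)).astype(np.uint8)
    k,l,s,c=cv2.connectedComponentsWithStats(m);d=np.hypot(*(c[1:]-q).T)+1e3*(s[1:,4]<300);i=1+d.argmin()
    ct=max(cv2.findContours((l==i).astype(np.uint8),0,1)[0],key=cv2.contourArea)[:,0]
    d=S.o[:2]-eef[:2];d/=np.linalg.norm(d);out=[]
    for z,sg in((zt-.008,1),(zt,-1)):
        P=S.plane(ct,z);c0=np.array(eef[:2])
        for _ in range(4):
            t=(P-c0)@d*sg;R=np.hypot(*(P-c0).T);k=(t>.1*r)&(abs(R-r)<.008);c0,e=circ(P[k],r,c0)
        out+=[(c0-eef[:2]).round(4).tolist(),round(e,4),int(k.sum())]
    return s[i].tolist(),out
E
python3 - <<'E'
from meas import *
o=monitor.get_obs();e=np.array(o["eef_pos"]);print(e,held(cv2.imread("pics/s1.png"),e,-.0026,.041))
E
```

```text
[ 0.45266187 -0.02058843  0.24501182] ([320, 100, 37, 26, 586], [[-0.0051, -0.001], np.float64(0.0016), 42, [0.0056, 0.0043], np.float64(0.0027), 32])
```

Converted, 0.045 m is 0.9, 0.015 m is 0.3.

Request:
creep_tool([
  {"pos": [0.5,0.2,0],"jaw": 0},
  {"pos": [0.9,0.32,0],"jaw": 0},
  {"pos": [0.9,0.32,0],"jaw": 0},
  {"pos": [0.9,0.32,0],"jaw": 0},
  {"pos": [0.9,0.32,0],"jaw": 0},
  {"pos": [0.9,0.32,0],"jaw": 0},
  {"pos": [0.9,0.32,0],"jaw": 0},
  {"pos": [0.6,0.2,0.4],"jaw": 0},
  {"pos": [0.3,0.1,0.6],"jaw": 0},
  {"pos": [0,0,0.6],"jaw": 0},
  {"pos": [0,0,0.4],"jaw": 0},
  {"jaw": 0},
  {"jaw": 0},
])

```text
t: 7.8
eef_pos: [0.5749, 0.3191, 0.1457]
tool_rot: [0.0, 0.708, 0.706, -0.0]
contact_force: [0.3, -0.2, -0.3]
gripper_width: 0.309
grasp_force: 39.5
```

```bash
python3 - <<'E'
from meas import *
a=eyes.read_camera("top");b=eyes.read_camera("scene")
o=monitor.get_obs();e=np.array(o["eef_pos"]);print(e,held(b,e,-.0026,.041))
p=T.proj(e)[0].astype(int);q=S.proj(e-[0,0,.03])[0].astype(int)
c=lambda i,p:cv2.resize(i[max(0,p[1]-50):,max(0,p[0]-50):][:100,:100],(390,390))
cv2.imwrite("pics/g3.png",cv2.convertScaleAbs(np.hstack([c(a,p),c(b,q)]),alpha=1.5))
E
```

```text
[0.57551721 0.32013206 0.14703363] ([436, 216, 37, 37, 726], [[-0.004, 0.0009], np.float64(0.0014), 47, [0.0025, -0.0012], np.float64(0.0022), 37])
```

View pics/g3.png

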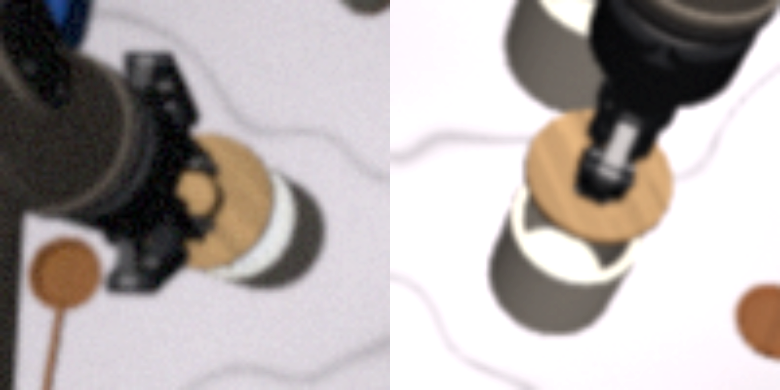

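The small lid hangs level over the small canister and is essentially centred. I'll lower it.

Converted, 0.01 m is 0.2, -0.002 m is -0.04.

Request:
creep_tool([
  {"pos": [0,-0.04,0.2],"jaw": 0},
  {"pos": [0,0,0.2],"jaw": 0},
  {"pos": [0,0,0.2],"jaw": 0},
  {"pos": [0,0,0.16],"jaw": 0},
  {"pos": [0,0,0.12],"jaw": 0},
  {"pos": [0,0,0.08],"jaw": 0},
  {"jaw": 0},
  {"jaw": 0},
])

```text
t: 8.7
eef_pos: [0.5724, 0.3206, 0.0974]
tool_rot: [0.0, 0.707, 0.707, 0.0]
contact_force: [0.1, 0.3, -0.7]
gripper_width: 0.308
grasp_force: 39.6
```

Converted, 0.002 m is 0.04, 0.001 m is 0.02.

Request:
creep_tool([
  {"pos": [0,0,0.04],"jaw": 0},
  {"pos": [0,0,0.04],"jaw": 0},
  {"pos": [0,0,0.02],"jaw": 0},
  {"jaw": 0},
  {"jaw": 0},
])

```text
t: 9.2
eef_pos: [0.5722, 0.3207, 0.0927]
tool_rot: [-0.0, 0.707, 0.707, 0.0]
contact_force: [-0.7, -0.2, 4.0]
gripper_width: 0.309
grasp_force: 39.9
```

Converted, -0.045 m is -0.9, -0.04 m is -0.8.

Request:
creep_tool([
  {"jaw": 0.6},
  {"jaw": 0.6},
  {"jaw": 0.6},
  {"pos": [0,0,-0.2],"jaw": 0.6},
  {"pos": [0,0,-0.4],"jaw": 0.6},
  {"pos": [0,0,-0.8],"jaw": 0.6},
  {"pos": [0,0,-0.8],"jaw": 0.6},
  {"pos": [0,0,-0.6],"jaw": 0.6},
  {"pos": [-0.9,-0.24,0],"jaw": 0.6},
  {"pos": [-0.9,-0.24,0],"jaw": 0.6},
  {"pos": [-0.9,-0.24,0],"jaw": 0.6},
  {"pos": [-0.9,-0.24,0],"jaw": 0.6},
  {"pos": [-0.9,-0.24,0],"jaw": 0.6},
  {"jaw": 0.6},
])

```text
t: 10.6
eef_pos: [0.5108, 0.0881, 0.2333]
tool_rot: [0.0, 0.711, 0.704, -0.0]
contact_force: [0.1, -0.4, 0.2]
gripper_width: 0.599
grasp_force: 0.0
```

```bash
cat > look.py <<'E'
from meas import *
import sys
nm=sys.argv[1];a=eyes.read_camera("top");b=eyes.read_camera("scene");cv2.imwrite(f"pics/t{nm}.png",a);cv2.imwrite(f"pics/s{nm}.png",b)
c=lambda i,x,y,w=65:cv2.resize(i[y:y+w,x:x+w],(390,390),interpolation=cv2.INTER_CUBIC)
x=[int(v) for v in sys.argv[2:]]
cv2.imwrite(f"pics/l{nm}.png",cv2.convertScaleAbs(np.hstack([c(a,*x[:2]),np.zeros((390,10,3),np.uint8),c(b,*x[2:4])]),alpha=1.5))
E
python3 look.py 2 410 250 230 80
```

```text
(no output)
```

View pics/l2.png

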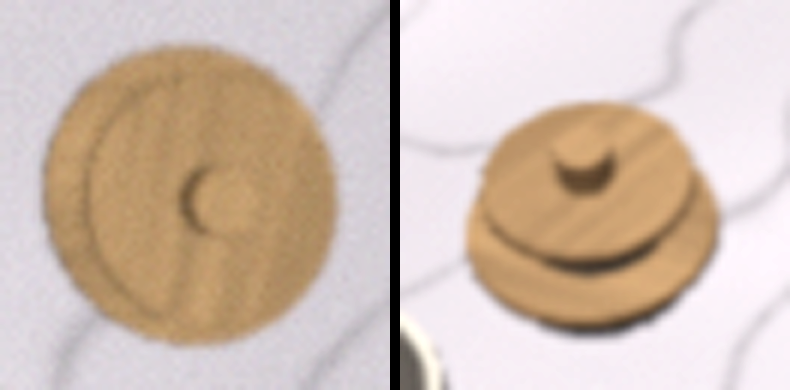

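The medium knob's top is at (227,199) in the top crop, i.e. pixel (447.5,282.9), and at (260.5,104.3) in the scene view.

```bash
python3 - <<'E'
from meas import *
print(T.plane((447.5,282.9),.082),S.plane((260.5,104.3),.082),tri((447.5,282.9),(260.5,104.3)))
E
```

```text
[[ 0.39392969 -0.29443663]] [[ 0.39103296 -0.2898438 ]] (array([ 0.39295436, -0.29144998,  0.08371553]), np.float64(0.00522920681598254))
```

Converted, -0.042 m is -0.84, -0.01 m is -0.2.

Request:
creep_tool([
  {"pos": [-0.84,-0.26,0],"jaw": 0.6},
  {"pos": [-0.84,-0.26,0],"jaw": 0.6},
  {"pos": [-0.84,-0.26,0],"jaw": 0.6},
  {"pos": [-0.84,-0.26,0],"jaw": 0.6},
  {"pos": [-0.84,-0.26,0],"jaw": 0.6},
  {"pos": [-0.84,-0.26,0],"jaw": 0.6},
  {"pos": [-0.84,-0.26,0],"jaw": 0.6},
  {"pos": [-0.84,-0.26,0],"jaw": 0.6},
  {"pos": [-0.68,-0.2,0.2],"jaw": 0.6},
  {"pos": [0,0,0.7],"jaw": 0.6},
  {"pos": [0,0,0.7],"jaw": 0.6},
  {"pos": [0,0,0.6],"jaw": 0.6},
  {"pos": [0,0,0.4],"jaw": 0.6},
  {"jaw": 0.6},
  {"jaw": 0.6},
])

```text
t: 12.2
eef_pos: [0.3994, -0.2742, 0.1026]
tool_rot: [0.0, 0.706, 0.708, -0.0]
contact_force: [0.6, -0.5, -0.4]
gripper_width: 0.599
grasp_force: 0.0
```

Converted, -0.018 m is -0.36, 0.015 m is 0.3.

Request:
creep_tool([
  {"pos": [-0.36,-0.12,0.2],"jaw": 0.6},
  {"pos": [0,0,0.3],"jaw": 0.6},
  {"pos": [0,0,0.16],"jaw": 0.6},
  {"pos": [0,0,0.06],"jaw": 0.6},
  {"jaw": 0.6},
  {"jaw": 0.6},
])

```text
t: 12.8
eef_pos: [0.3929, -0.2924, 0.0669]
tool_rot: [0.0, 0.707, 0.707, 0.0]
contact_force: [-0.3, -0.7, 0.2]
gripper_width: 0.6
grasp_force: 0.0
```

Converted, 0.042 m is 0.84, -0.04 m is -0.8.

Request:
creep_tool([
  {"pos": [0,0,0.02],"jaw": 0},
  {"jaw": 0},
  {"jaw": 0},
  {"jaw": 0},
  {"pos": [0,0,-0.2],"jaw": 0},
  {"pos": [0,0,-0.4],"jaw": 0},
  {"pos": [0,0,-0.6],"jaw": 0},
  {"pos": [0,0,-0.8],"jaw": 0},
  {"pos": [0,0,-0.8],"jaw": 0},
  {"pos": [0,0,-0.8],"jaw": 0},
  {"pos": [0.84,0.24,0],"jaw": 0},
  {"pos": [0.84,0.24,0],"jaw": 0},
  {"pos": [0.84,0.24,0],"jaw": 0},
  {"pos": [0.84,0.24,0],"jaw": 0},
  {"pos": [0.84,0.24,0],"jaw": 0},
  {"pos": [0.84,0.24,0],"jaw": 0},
  {"jaw": 0},
  {"jaw": 0},
], grip_n=45)

```text
t: 14.6
eef_pos: [0.464, -0.0399, 0.2455]
tool_rot: [0.0, 0.706, 0.708, -0.0]
contact_force: [-0.1, -0.1, -0.8]
gripper_width: 0.31
grasp_force: 44.5
```

```bash
python3 - <<'E'
from meas import *
b=eyes.read_camera("scene");cv2.imwrite("pics/s3.png",b)
o=monitor.get_obs();e=np.array(o["eef_pos"]);print(e,held(b,e,-.004,.051))
E
```

```text
[ 0.46380911 -0.0410928   0.24546595] ([307, 97, 44, 33, 918], [[-0.0052, -0.0002], np.float64(0.0016), 52, [0.0028, 0.0047], np.float64(0.002), 33])
```

Converted, 0.045 m is 0.9, -0.012 m is -0.24.

Request:
creep_tool([
  {"pos": [0.5,0,0],"jaw": 0},
  {"pos": [0.9,0,0],"jaw": 0},
  {"pos": [0.9,0,0],"jaw": 0},
  {"pos": [0.9,-0.1,0],"jaw": 0},
  {"pos": [0.9,-0.24,0],"jaw": 0},
  {"pos": [0.9,-0.28,0],"jaw": 0},
  {"pos": [0.84,-0.28,0],"jaw": 0},
  {"pos": [0.56,-0.2,0.2],"jaw": 0},
  {"pos": [0,0,0.6],"jaw": 0},
  {"pos": [0,0,0.6],"jaw": 0},
  {"pos": [0,0,0.4],"jaw": 0},
  {"jaw": 0},
  {"jaw": 0},
])

```text
t: 15.95
eef_pos: [0.41, 0.2783, 0.1559]
tool_rot: [0.0, 0.708, 0.706, -0.0]
contact_force: [1.0, 0.2, -1.7]
gripper_width: 0.301
grasp_force: 44.6
```

```bash
python3 - <<'E'
from meas import *
b=eyes.read_camera("scene");a=eyes.read_camera("top")
o=monitor.get_obs();e=np.array(o["eef_pos"]);print(e,held(b,e,-.004,.051))
for z,n in ((.096,"M"),):
    print(mouth(S,b,CAN[n][1],z,.042)[:2])
p=T.proj(e)[0].astype(int);q=S.proj(e-[0,0,.03])[0].astype(int)
c=lambda i,p:cv2.resize(i[max(0,p[1]-50):,max(0,p[0]-50):][:100,:100],(390,390))
cv2.imwrite("pics/g4.png",cv2.convertScaleAbs(np.hstack([c(a,p),c(b,q)]),alpha=1.5))
E
```

```text
[0.41032913 0.27946787 0.1566878 ] ([439, 152, 43, 37, 1003], [[-0.0031, 0.0006], np.float64(0.0017), 53, [0.004, -0.0006], np.float64(0.002), 43])
(array([0.43438724, 0.27947619]), np.float64(0.005611789666167421))
```

View pics/g4.png

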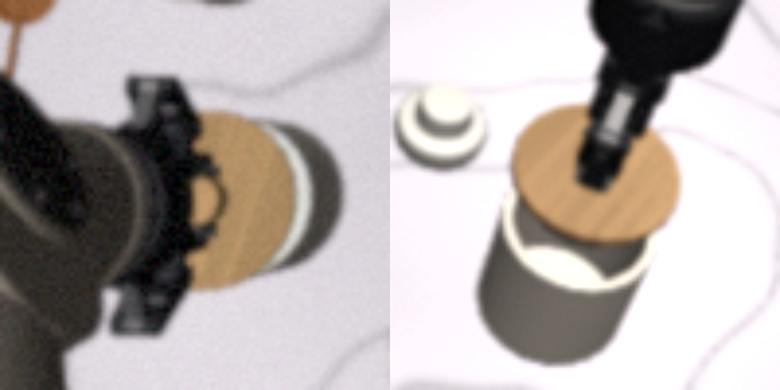

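The medium lid is level and centred over the medium canister. Lowering it now.

Converted, 0.01 m is 0.2, 0.008 m is 0.16.

Request:
creep_tool([
  {"pos": [0.02,-0.02,0.2],"jaw": 0},
  {"pos": [0,0,0.2],"jaw": 0},
  {"pos": [0,0,0.2],"jaw": 0},
  {"pos": [0,0,0.16],"jaw": 0},
  {"pos": [0,0,0.12],"jaw": 0},
  {"jaw": 0},
  {"pos": [0,0,0.04],"jaw": 0},
  {"pos": [0,0,0.02],"jaw": 0},
  {"jaw": 0},
])

```text
t: 16.95
eef_pos: [0.4082, 0.2807, 0.1084]
tool_rot: [-0.0, 0.707, 0.707, 0.0]
contact_force: [0.0, 0.2, -1.3]
gripper_width: 0.308
grasp_force: 44.6
```

Converted, 0.001 m is 0.02.

Request:
creep_tool([
  {"pos": [0,0,0.02],"jaw": 0},
  {"pos": [0,0,0.02],"jaw": 0},
  {"jaw": 0},
  {"jaw": 0},
])

```text
t: 17.35
eef_pos: [0.4084, 0.2808, 0.1077]
tool_rot: [-0.0, 0.707, 0.707, 0.0]
contact_force: [-4.5, -2.9, 15.1]
gripper_width: 0.305
grasp_force: 46.1
```

Converted, -0.045 m is -0.9, -0.04 m is -0.8.

Request:
creep_tool([
  {"pos": [0,0,-0.02],"jaw": 0},
  {"jaw": 0.6},
  {"jaw": 0.6},
  {"jaw": 0.6},
  {"pos": [0,0,-0.2],"jaw": 0.6},
  {"pos": [0,0,-0.6],"jaw": 0.6},
  {"pos": [0,0,-0.8],"jaw": 0.6},
  {"pos": [0,0,-0.8],"jaw": 0.6},
  {"pos": [-0.9,0.24,0],"jaw": 0.6},
  {"pos": [-0.9,0.24,0],"jaw": 0.6},
  {"pos": [-0.9,0.24,0],"jaw": 0.6},
  {"pos": [-0.9,0.2,0],"jaw": 0.6},
  {"jaw": 0.6},
])

```text
t: 18.65
eef_pos: [0.4551, 0.094, 0.2282]
tool_rot: [0.001, 0.711, 0.704, 0.0]
contact_force: [0.2, 1.0, -0.0]
gripper_width: 0.599
grasp_force: 0.0
```

```bash
python3 look.py 4 410 250 230 80
```

```text
(no output)
```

View pics/l4.png

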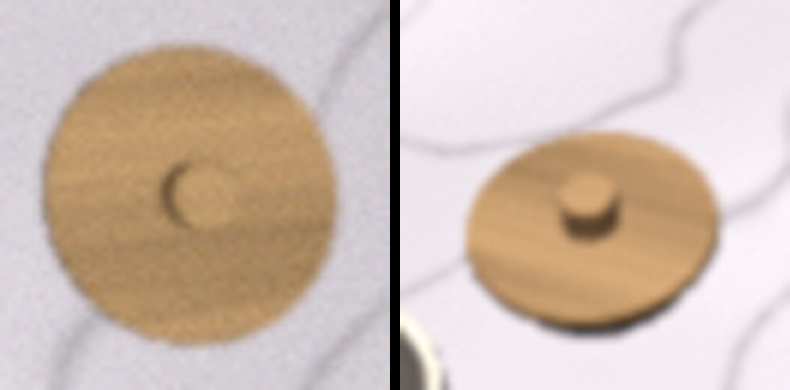

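The large lid is now alone: disc centre at pixel (441.2,282), knob top at (443.8,281.9).

Converted, -0.042 m is -0.84, 0.035 m is 0.7.

```bash
python3 - <<'E'
from meas import *
print(T.plane((441.2,282),.031),T.plane((443.8,281.9),.051),S.plane((260.8,112.1),.051))
E
```

```text
[[ 0.39380764 -0.29359393]] [[ 0.3949295  -0.29445392]] [[ 0.39279089 -0.29230427]]
```

Request:
creep_tool([
  {"pos": [-0.84,0.08,0],"jaw": 0.6},
  {"pos": [-0.84,0,0],"jaw": 0.6},
  {"pos": [-0.84,-0.08,0],"jaw": 0.6},
  {"pos": [-0.84,-0.16,0],"jaw": 0.6},
  {"pos": [-0.84,-0.24,0],"jaw": 0.6},
  {"pos": [-0.84,-0.24,0],"jaw": 0.6},
  {"pos": [-0.84,-0.24,0],"jaw": 0.6},
  {"pos": [-0.84,-0.24,0.2],"jaw": 0.6},
  {"pos": [-0.6,-0.1,0.6],"jaw": 0.6},
  {"pos": [0,0,0.7],"jaw": 0.6},
  {"pos": [0,0,0.7],"jaw": 0.6},
  {"pos": [0,0,0.6],"jaw": 0.6},
  {"jaw": 0.6},
  {"jaw": 0.6},
])

```text
t: 20.15
eef_pos: [0.3939, -0.2648, 0.0876]
tool_rot: [-0.0, 0.707, 0.708, -0.0]
contact_force: [0.9, -0.1, 0.2]
gripper_width: 0.6
grasp_force: 0.0
```

Converted, -0.028 m is -0.56, 0.02 m is 0.4.

Request:
creep_tool([
  {"pos": [-0.56,0,0.2],"jaw": 0.6},
  {"pos": [0,0,0.4],"jaw": 0.6},
  {"pos": [0,0,0.24],"jaw": 0.6},
  {"pos": [0,0,0.12],"jaw": 0.6},
  {"pos": [0,0,0.04],"jaw": 0.6},
  {"jaw": 0.6},
  {"jaw": 0.6},
  {"jaw": 0},
  {"jaw": 0},
  {"jaw": 0},
  {"jaw": 0},
], grip_n=60)

```text
t: 21.25
eef_pos: [0.3936, -0.2935, 0.038]
tool_rot: [0.0, 0.707, 0.707, 0.0]
contact_force: [-1.6, 1.7, 7.2]
gripper_width: 0.295
grasp_force: 58.4
```

Converted, -0.04 m is -0.8, -0.01 m is -0.2.

Request:
creep_tool([
  {"pos": [0,0,-0.2],"jaw": 0},
  {"pos": [0,0,-0.4],"jaw": 0},
  {"pos": [0,0,-0.6],"jaw": 0},
  {"pos": [0,0,-0.8],"jaw": 0},
  {"pos": [0,0,-0.8],"jaw": 0},
  {"pos": [0,0,-0.5],"jaw": 0},
  {"pos": [0,0.4,0],"jaw": 0},
  {"pos": [-0.04,0.8,0],"jaw": 0},
  {"pos": [-0.04,0.8,0],"jaw": 0},
  {"pos": [-0.04,0.8,0],"jaw": 0},
  {"pos": [-0.04,0.8,0],"jaw": 0},
  {"pos": [-0.04,0.36,0],"jaw": 0},
  {"jaw": 0},
  {"jaw": 0},
])

```text
t: 22.65
eef_pos: [0.5904, -0.3035, 0.2021]
tool_rot: [-0.001, 0.707, 0.707, -0.001]
contact_force: [-1.0, -0.4, -2.3]
gripper_width: 0.293
grasp_force: 59.4
```

```bash
python3 - <<'E'
from meas import *
b=eyes.read_camera("scene");a=eyes.read_camera("top")
o=monitor.get_obs();e=np.array(o["eef_pos"]);print(e,held(b,e,-.007,.062))
p=T.proj(e)[0].astype(int);q=S.proj(e-[0,0,.05])[0].astype(int)
c=lambda i,p:cv2.resize(i[max(0,p[1]-50):,max(0,p[0]-50):][:100,:100],(390,390))
cv2.imwrite("pics/g5.png",cv2.convertScaleAbs(np.hstack([c(a,p),c(b,q)]),alpha=1.5))
E
```

```text
[ 0.58975525 -0.30377293  0.20246572] ([181, 105, 51, 41, 1320], [[-0.0022, -0.0021], np.float64(0.0015), 61, [0.0029, 0.0041], np.float64(0.0023), 42])
```

View pics/g5.png

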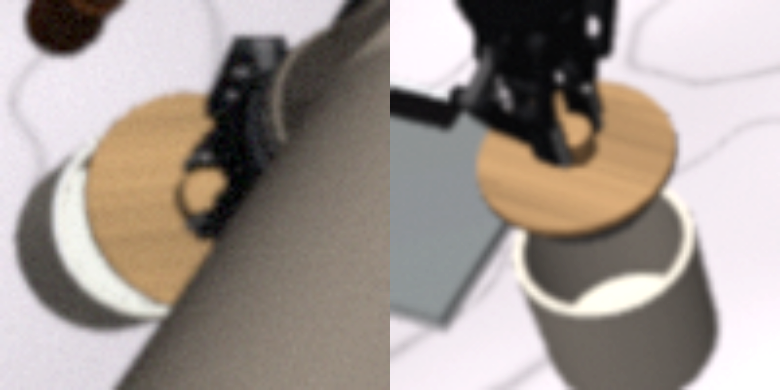

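The large lid is over its canister with offsets of about 2–4 mm, which mostly cancel. Lowering it now.

Converted, 0.02 m is 0.4, 0.015 m is 0.3.

Request:
creep_tool([
  {"pos": [0,0.02,0.3],"jaw": 0},
  {"pos": [0,0,0.4],"jaw": 0},
  {"pos": [0,0,0.24],"jaw": 0},
  {"pos": [0,0,0.2],"jaw": 0},
  {"pos": [0,0,0.16],"jaw": 0},
  {"pos": [0,0,0.1],"jaw": 0},
  {"jaw": 0},
  {"jaw": 0},
])

```text
t: 23.55
eef_pos: [0.5925, -0.3036, 0.1327]
tool_rot: [0.0, 0.707, 0.707, 0.0]
contact_force: [0.2, -0.8, -1.3]
gripper_width: 0.298
grasp_force: 59.5
```

Careful with the scale: shifts go in shares of 50 mm and turns go in shares of 2 rad. That gives: 0.003 m is 0.06, 0.002 m is 0.04.

Request:
creep_tool([
  {"pos": [0,0,0.06],"jaw": 0},
  {"pos": [0,0,0.04],"jaw": 0},
  {"pos": [0,0,0.02],"jaw": 0},
  {"jaw": 0},
  {"jaw": 0},
])

```text
t: 24.05
eef_pos: [0.5923, -0.3034, 0.1263]
tool_rot: [-0.0, 0.707, 0.707, 0.0]
contact_force: [0.8, 0.5, -2.0]
gripper_width: 0.296
grasp_force: 59.5
```

Converted, 0.001 m is 0.02.

Request:
creep_tool([
  {"pos": [0,0,0.02],"jaw": 0},
  {"pos": [0,0,0.02],"jaw": 0},
  {"pos": [0,0,0.02],"jaw": 0},
  {"jaw": 0},
  {"jaw": 0},
])

```text
t: 24.55
eef_pos: [0.5925, -0.3035, 0.1251]
tool_rot: [0.0, 0.707, 0.707, 0.001]
contact_force: [-4.1, 2.4, 11.3]
gripper_width: 0.296
grasp_force: 60.7
```

Converted, 0.04 m is 0.8, -0.035 m is -0.7, 0.077 rad / 2 = 0.0385.

Request:
creep_tool([
  {"pos": [0,0,-0.02],"jaw": 0},
  {"jaw": 0.6},
  {"jaw": 0.6},
  {"jaw": 0.6},
  {"pos": [0,0,-0.2],"jaw": 1},
  {"pos": [0,0,-0.6],"jaw": 1},
  {"pos": [0,0,-0.7],"jaw": 1},
  {"pos": [0,0,-0.7],"jaw": 1},
  {"pos": [0.8,0.26,0],"jaw": 1},
  {"pos": [0.8,0.26,0],"jaw": 1},
  {"pos": [0.8,0.26,0],"jaw": 1},
  {"pos": [0.8,0.26,0],"jaw": 1},
  {"pos": [0.8,0.26,0],"jaw": 1},
  {"pos": [0.8,0.26,0],"jaw": 1},
  {"pos": [0.6,0.18,0],"rz": 0.0385,"jaw": 1},
  {"rz": 0.0385,"jaw": 1},
  {"jaw": 1},
  {"jaw": 1},
])

```text
t: 26.35
eef_pos: [0.6791, -0.0345, 0.2348]
tool_rot: [0.0, 0.759, 0.651, -0.0]
contact_force: [-0.1, -0.9, -0.3]
gripper_width: 0.998
grasp_force: 0.0
```

```bash
python3 - <<'E'
from meas import *
a=eyes.read_camera("top");b=eyes.read_camera("scene");cv2.imwrite("pics/t6.png",a);cv2.imwrite("pics/s6.png",b)
o=monitor.get_obs();print(o["eef_pos"],o["tool_rot"])
cv2.imwrite("pics/v6.png",np.vstack([np.hstack([cv2.convertScaleAbs(x,alpha=1.4)[:300,130:530] for x in (a,b)])]))
E
```

```text
[ 0.67898795 -0.03492902  0.23482097] [2.94494286e-04 7.59537603e-01 6.50463327e-01 5.40663320e-05]
```

View pics/v6.png

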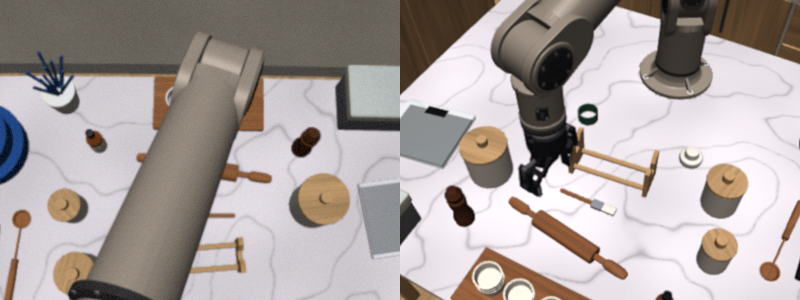

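All three lids sit flat on their canisters, and the pin is unmoved. I'll descend onto the pin.

Converted, 0.045 m is 0.9, 0.04 m is 0.8.

Request:
creep_tool([
  {"pos": [0.3,0.054,0.4],"jaw": 1},
  {"pos": [0,0,0.8],"jaw": 1},
  {"pos": [0,0,0.9],"jaw": 1},
  {"pos": [0,0,0.9],"jaw": 1},
  {"pos": [0,0,0.6],"jaw": 1},
  {"pos": [0,0,0.4],"jaw": 1},
  {"pos": [0,0,0.24],"jaw": 1},
  {"pos": [0,0,0.2],"jaw": 1},
  {"jaw": 1},
  {"jaw": 1},
])

```text
t: 27.45
eef_pos: [0.6848, -0.019, 0.013]
tool_rot: [0.0, 0.759, 0.651, 0.0]
contact_force: [0.9, 0.6, 0.1]
gripper_width: 1.001
grasp_force: 0.0
```

Converted, 0.006 m is 0.12.

Request:
creep_tool([
  {"pos": [0,0,0.12],"jaw": 1},
  {"jaw": 0.7},
  {"jaw": 0.5},
  {"jaw": 0.3},
  {"jaw": 0.3},
  {"jaw": 0.3},
], grip_n=80)

```text
t: 28.05
eef_pos: [0.6846, -0.019, 0.0071]
tool_rot: [0.0, 0.759, 0.651, 0.0]
contact_force: [-0.8, -0.1, 5.6]
gripper_width: 0.518
grasp_force: 81.9
```

Converted, -0.04 m is -0.8, -0.03 m is -0.6.

Request:
creep_tool([
  {"pos": [0,0,-0.2],"jaw": 0.3},
  {"pos": [0,0,-0.6],"jaw": 0.3},
  {"pos": [0,0,-0.8],"jaw": 0.3},
  {"pos": [0,0,-0.8],"jaw": 0.3},
  {"pos": [0,0,-0.8],"jaw": 0.3},
  {"jaw": 0.3},
])

```text
t: 28.65
eef_pos: [0.6872, -0.02, 0.1724]
tool_rot: [0.003, 0.759, 0.65, 0.003]
contact_force: [1.6, -1.6, -4.6]
gripper_width: 0.511
grasp_force: 83.2
```

```bash
python3 - <<'E'
from meas import *
b=eyes.read_camera("scene");a=eyes.read_camera("top");cv2.imwrite("pics/s7.png",b);cv2.imwrite("pics/t7.png",a)
o=monitor.get_obs();e=np.array(o["eef_pos"]);print(e)
q=S.proj(e)[0].astype(int);y,x=max(0,q[1]-80),max(0,q[0]-130)
cv2.imwrite("pics/g7.png",cv2.resize(cv2.convertScaleAbs(b[y:y+160,x:x+260],alpha=1.5),(780,480)));print(x,y)
E
```

```text
[ 0.68382285 -0.01874008  0.16645784]
160 125
```

View pics/g7.png

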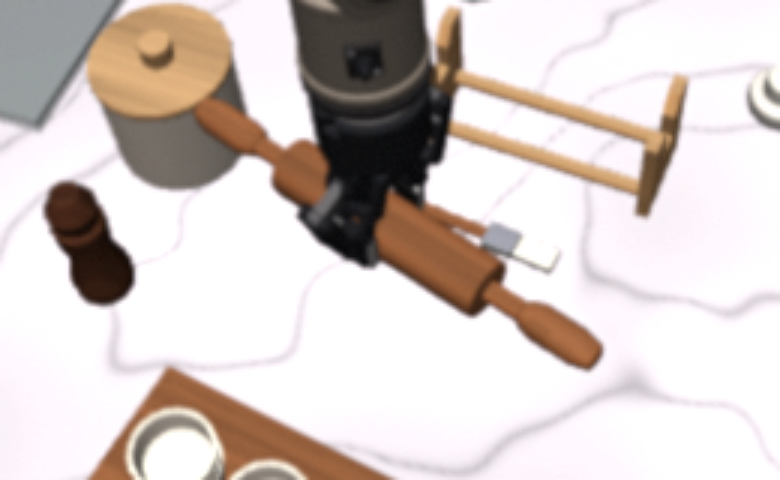

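The pin is held level; its ends in the crop are near (203,110) and (594,354), i.e. (227.7,161.7) and (358,243) in the scene picture.

Converted, -0.04 m is -0.8, -0.02 m is -0.4, -0.125 rad / 2 = -0.0625.

```bash
python3 - <<'E'
from meas import *
e=np.array([ 0.6838,-0.0187,0.1665])
P=S.plane([(227.7,161.7),(358,243)],e[2]+.016);print(P,np.linalg.norm(P[0]-P[1]));u=P[1]-P[0];u/=np.linalg.norm(u);d=P.mean(0)-e[:2];print(u,d@u,d)
# barrel ends (crop px centre of barrel end edges)
B=S.plane([(160+290/3,125+168/3),(160+483/3,125+285/3)],e[2]+.016);print(B,np.linalg.norm(B[0]-B[1]),(B.mean(0)-e[:2])@u)
E
```

```text
[[ 0.65591915 -0.19709569]
 [ 0.70749916  0.15256232]] 0.35344197187831405
[0.14593629 0.98929399] -0.003833630574735385 [-0.00209085 -0.00356669]
[[ 0.67125003 -0.10932929]
 [ 0.69414846  0.06202082]] 0.1728733638576669 -0.005061835575437859
```

Request:
creep_tool([
  {"rz": -0.0625,"jaw": 0.3},
  {"rz": -0.0608,"jaw": 0.3},
  {"pos": [0,-0.8,0],"jaw": 0.3},
  {"pos": [0,-0.8,0],"jaw": 0.3},
  {"pos": [0,-0.8,0],"jaw": 0.3},
  {"pos": [0,-0.8,0],"jaw": 0.3},
  {"pos": [0,-0.8,0],"jaw": 0.3},
  {"pos": [0,-0.4,0],"jaw": 0.3},
  {"jaw": 0.3},
  {"jaw": 0.3},
])

```text
t: 29.75
eef_pos: [0.4641, -0.0389, 0.1653]
tool_rot: [-0.001, 0.673, 0.739, -0.001]
contact_force: [1.0, -0.2, -4.9]
gripper_width: 0.513
grasp_force: 83.7
```

Converted, 0.0328 m is 0.656, -0.0132 m is -0.264.

Request:
creep_tool([
  {"pos": [0.656,-0.264,0.2],"jaw": 0.3},
  {"pos": [0,0,0.4],"jaw": 0.3},
  {"pos": [0,0,0.3],"jaw": 0.3},
  {"jaw": 0.3},
  {"jaw": 0.3},
])

```text
t: 30.25
eef_pos: [0.4494, -0.0082, 0.1211]
tool_rot: [0.0, 0.674, 0.739, -0.001]
contact_force: [0.0, 0.1, -5.5]
gripper_width: 0.512
grasp_force: 83.3
```

```bash
python3 - <<'E'
from meas import *
b=eyes.read_camera("scene");a=eyes.read_camera("top");cv2.imwrite("pics/s8.png",b);cv2.imwrite("pics/t8.png",a)
c=lambda i,x,y,w,h,W,H:cv2.convertScaleAbs(cv2.resize(i[y:y+h,x:x+w],(W,H),interpolation=cv2.INTER_CUBIC),alpha=1.5)
cv2.imwrite("pics/g8.png",np.vstack([c(a,230,220,200,70,800,280),c(b,270,100,160,64,800,320)]))
E
```

```text
(no output)
```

View pics/g8.png

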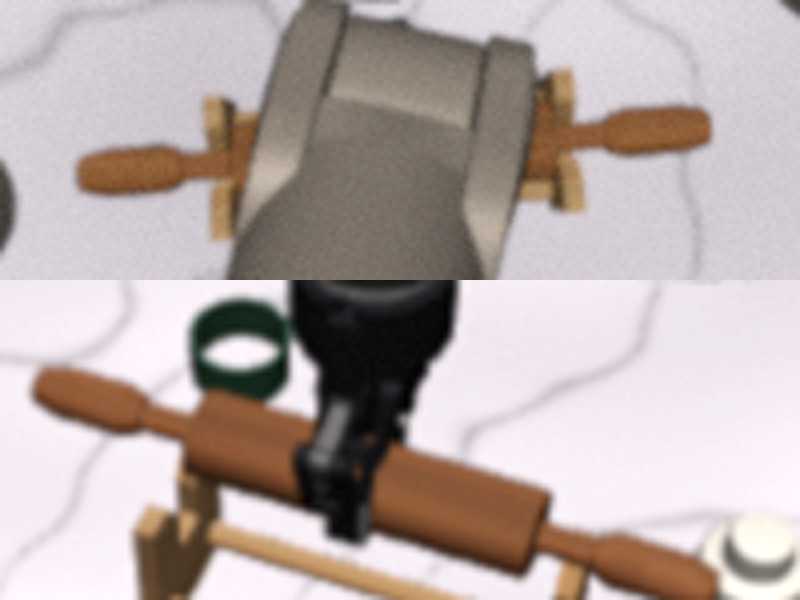

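In the top crop the pin ends are at (77,172) and (711,127), and both necks lie between the prongs. I'll compute the residual offset.

```bash
python3 - <<'E'
from meas import *
for cam,px in((T,[(230+77/4,220+172/4),(230+711/4,220+127/4)]),(S,[(270+35/5,100+103/5),(270+717/5,100+307/5)])):
    for z in(.132,.137,.142):
        P=cam.plane(px,z);u=P[0]-P[1];print(z,P.mean(0).round(4),np.linalg.norm(u).round(4),(u/np.linalg.norm(u)).round(4))
E
```

```text
0.132 [ 0.4491 -0.0109] 0.3609 [-0.0864  0.9963]
0.137 [ 0.449  -0.0108] 0.3589 [-0.0864  0.9963]
0.142 [ 0.449  -0.0108] 0.357 [-0.0864  0.9963]
0.132 [ 0.443  -0.0093] 0.3606 [ 0.0971 -0.9953]
0.137 [ 0.4468 -0.0075] 0.3585 [ 0.0971 -0.9953]
0.142 [ 0.4506 -0.0058] 0.3564 [ 0.0971 -0.9953]
```

Converted, 0.015 m is 0.3, -0.001 m is -0.02.

Request:
creep_tool([
  {"pos": [0,-0.02,0.3],"jaw": 0.3},
  {"pos": [0,0,0.3],"jaw": 0.3},
  {"pos": [0,0,0.24],"jaw": 0.3},
  {"pos": [0,0,0.2],"jaw": 0.3},
  {"pos": [0,0,0.16],"jaw": 0.3},
  {"pos": [0,0,0.1],"jaw": 0.3},
  {"jaw": 0.3},
  {"jaw": 0.3},
])

```text
t: 31.15
eef_pos: [0.4482, -0.0081, 0.0565]
tool_rot: [0.0, 0.674, 0.739, 0.0]
contact_force: [0.1, -0.3, -5.6]
gripper_width: 0.514
grasp_force: 83.8
```

Converted, 0.004 m is 0.08, 0.003 m is 0.06.

Request:
creep_tool([
  {"pos": [0,0,0.08],"jaw": 0.3},
  {"pos": [0,0,0.06],"jaw": 0.3},
  {"pos": [0,0,0.02],"jaw": 0.3},
  {"jaw": 0.3},
  {"jaw": 0.3},
])

```text
t: 31.65
eef_pos: [0.448, -0.008, 0.0483]
tool_rot: [0.0, 0.674, 0.739, 0.0]
contact_force: [-0.8, 1.4, -4.9]
gripper_width: 0.512
grasp_force: 83.8
```

Converted, 0.001 m is 0.02.

Request:
creep_tool([
  {"pos": [0,0,0.02],"jaw": 0.3},
  {"pos": [0,0,0.02],"jaw": 0.3},
  {"pos": [0,0,0.02],"jaw": 0.3},
  {"jaw": 0.3},
  {"jaw": 0.3},
])

```text
t: 32.15
eef_pos: [0.4481, -0.0079, 0.0459]
tool_rot: [-0.0, 0.674, 0.739, 0.0]
contact_force: [-3.2, 0.4, 7.2]
gripper_width: 0.514
grasp_force: 85.3
```

Converted, 0.045 m is 0.9, -0.04 m is -0.8.

Request:
creep_tool([
  {"jaw": 0.6},
  {"jaw": 0.75},
  {"jaw": 0.8},
  {"jaw": 0.8},
  {"pos": [0,0,-0.2],"jaw": 0.8},
  {"pos": [0,0,-0.6],"jaw": 0.8},
  {"pos": [0,0,-0.8],"jaw": 0.8},
  {"pos": [0,0,-0.8],"jaw": 0.8},
  {"pos": [0,0,-0.8],"jaw": 0.8},
  {"pos": [0.9,0.2,-0.2],"jaw": 0.8},
  {"pos": [0.9,0.4,0],"jaw": 0.8},
  {"pos": [0.9,0.4,0],"jaw": 0.8},
  {"pos": [0.9,0.4,0],"jaw": 0.8},
  {"pos": [0.9,0.4,0],"jaw": 0.8},
  {"pos": [0.9,0.4,0],"jaw": 0.8},
  {"pos": [0.9,0,0],"jaw": 0.8},
  {"pos": [0.9,0,0],"jaw": 0.8},
  {"pos": [0.9,0,0],"jaw": 0.8},
  {"jaw": 0.8},
])

```text
t: 34.05
eef_pos: [0.5166, 0.414, 0.2149]
tool_rot: [-0.001, 0.67, 0.743, 0.001]
contact_force: [-1.2, 0.4, -0.2]
gripper_width: 0.801
grasp_force: 0.0
```

```bash
python3 - <<'E'
from meas import *
b=eyes.read_camera("scene");a=eyes.read_camera("top")
cv2.imwrite("pics/t9.png",a);cv2.imwrite("pics/s9.png",b)
c=lambda i,x,y,w,h,W,H:cv2.convertScaleAbs(cv2.resize(i[y:y+h,x:x+w],(W,H),interpolation=cv2.INTER_CUBIC),alpha=1.5)
cv2.imwrite("pics/g9.png",np.vstack([c(a,150,160,350,140,750,300),c(b,180,80,300,120,750,300)]))
E
```

```text
(no output)
```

View pics/g9.png

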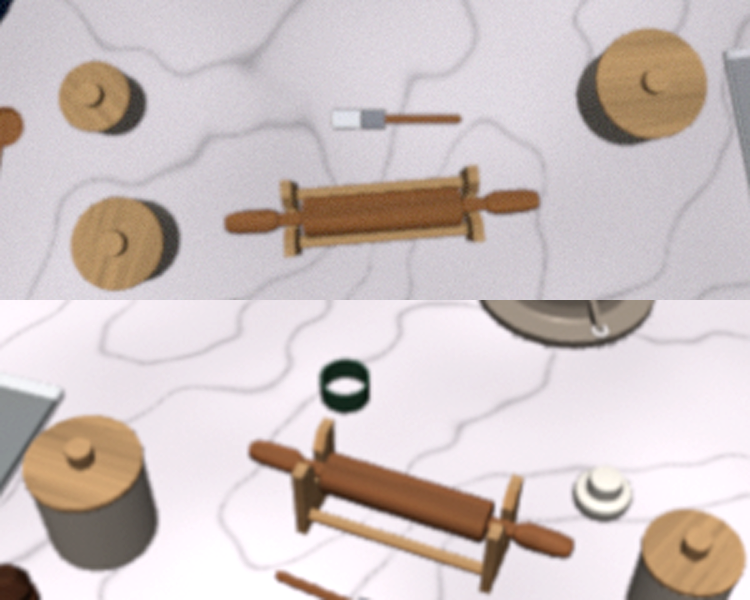

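Every lid sits flat on its canister and the pin lies in both slots (top crop: ends at (225,222) and (539,201)). The fit clearances keep any remaining offset within tolerance. The arm is clear, so I'll hand in.

Request:
creep_tool([
  {"jaw": 0.8},
  {"jaw": 0.8},
  {"jaw": 0.8},
  {"jaw": 0.8},
  {"jaw": 0.8},
])

```text
t: 34.65
eef_pos: [0.5201, 0.4051, 0.2155]
tool_rot: [-0.0, 0.674, 0.739, 0.0]
contact_force: [0.4, 0.6, -0.1]
gripper_width: 0.798
grasp_force: 0.0
```

```bash
python3 -c "
from station import bot
print(bot.hand_in())"
```

```text
the job is handed in; nothing more can be done
None
```

The job is handed in at about 35 s: in the last camera views all three lids sit flat on their canisters and the rolling pin lies in both slots of its stand, though `hand_in()` returned no verdict.

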